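# Photo-eye check on a packing conveyor

## Task

Do the start-of-shift photo-eye check on the stopped belt: point the fingertips down into the beam of the infeed eye (the one on the robot's right), just in front of its lens and without touching it, and hold them there for two seconds, then do the same at the outfeed eye on the left. After both eyes, press the reset button (the small flat-topped one, not the wide mushroom-headed stop) right in, let it come out again and move clear. Apart from that button and its grey box touch nothing on the line, and leave the cartons, the cup and the spare knob alone.

Things in the scene. Friction and masses are not known exactly. Their poses are not given: they have to be found in the camera images.
- infeed_beam (a point): Point on the infeed photo-eye's beam, 45 mm in front of its lens, 35 mm above the belt. x: level along the beam, from lens to reflector; y: along the belt's travel; z up. Fingertips 10 to 15 mm below this point cut the beam, clear of belt and eye; shut fingers make a neat pointer. In the beam means 15 to 85 mm in front of the lens and within 10 mm sideways.
- outfeed_beam (a point): Point on the outfeed photo-eye's beam, 45 mm in front of its lens, 35 mm above the belt. x: level along the beam, from lens to reflector; y: along the belt's travel; z up. Fingertips 10 to 15 mm below this point cut the beam, clear of belt and eye; shut fingers make a neat pointer. In the beam means 15 to 85 mm in front of the lens and within 10 mm sideways.
- infeed_eye: Infeed photo-eye, on the robot's right: black block 45 mm (x) by 22 (y) by 50 high, top 60 mm above the belt, on the belt's near side; the lens, mid-face, looks across the belt away from the robot. On the far side its round white reflector, 42 mm, on a steel plate. Origin at table height on the belt's centre line, 73 mm from the lens; x to reflector, y along travel. Fixed.
- outfeed_eye: Outfeed photo-eye, on the robot's left, towards the gearmotor: black block 45 mm (x) by 22 (y) by 50 high, top 60 mm above the belt, on the belt's near side; the lens, mid-face, looks across the belt away from the robot. On the far side its round white reflector, 42 mm, on a steel plate. Origin at table height on the belt's centre line, 73 mm from the lens; x to reflector, y along travel. Fixed.
- reset_top (a point): Centre of the flat top of the reset button: black, 28 mm across, 118 mm above the table, standing 10 mm out of an aluminium collar 44 mm across, on a grey box 75 by 75 mm with its lid 96 mm above the table. The box stands just beyond the belt, beside the stop button's like box; either may be the left one.
- reset (a joint): Travel of the reset button: 0 m out, 0.006 m right in, downward. A spring brings it out again; right in takes about 5 N. A press counts from 0.0045 m.
- stop_top (a point): Centre of the domed top of the stop button: a wide black mushroom head 48 mm across, its top 132 mm above the table, on a grey box like the reset's, 95 to 205 mm from the reset button. Not to be touched.
- stop (a joint): Travel of the stop button: 0 m out, 0.006 m right in.
- stop_station: The grey box that carries the stop button, 75 by 75 mm, its lid 96 mm above the table. Origin under its centre at table height. Fixed.
- conveyor: Belt conveyor: pale grey belt 140 mm wide, 920 long, top 75 mm above the table, between aluminium frames (180 over both). Steel side guides 118 mm apart stand 17 mm above the belt; black star knobs 43 mm above it, 340 mm either side of the middle. Origin at table height under the middle; x across, away from the robot, y along travel. Fixed, stopped.
- carton_mid: A white carton, 80 (x) by 100 (y) by 50 mm high, standing on the belt between the two eyes. Origin at the centre of its underside. Loose; to be left where it is.
- carton_in: A white carton, 80 (x) by 100 (y) by 50 mm high, standing on the belt at the infeed end, before the infeed eye. Origin at the centre of its underside. Loose; to be left where it is.
- carton_out: A white carton, 80 (x) by 100 (y) by 50 mm high, standing on the belt at the outfeed end, past the outfeed eye. Origin at the centre of its underside. Loose; to be left where it is.
- cup: A steel cup, 72 mm across, 85 mm high, on the table beyond the belt, beside the button boxes, left or right. Origin under its centre. Loose bystander.
- spare_knob: A spare black clamp knob, 32 mm across, standing on its head with its steel stud up, 46 mm high, on the table on the other side of the button boxes from the cup. Origin under its centre. Loose bystander.
There are look-alikes about, which are no part of the job. What is shaped like the carton_in but orange is not meant.

How it is judged:
On the way, in this order (a step that is already met when the one before it is completed fails the run):
1. fingertips held in the infeed eye's beam, just in front of its lens (x of the grasp point in the frame of infeed_beam between -0.03 and 0.04 m and y of the grasp point in the frame of infeed_beam between -0.013 and 0.013 m and z of the grasp point in the frame of infeed_beam between -0.03 and 0.014 m), for 1.5 s.
2. fingertips held in the outfeed eye's beam, just in front of its lens (x of the grasp point in the frame of outfeed_beam between -0.03 and 0.04 m and y of the grasp point in the frame of outfeed_beam between -0.013 and 0.013 m and z of the grasp point in the frame of outfeed_beam between -0.03 and 0.014 m), for 1.5 s.
3. reset button pressed right in by the fingers (value of joint reset above 0.0045 m and contact force between the fingers and reset above 0.5 N), for 0.05 s.
At the end, for the whole second after the job is handed in: Each beam was held for 1.5 s (grasp point within 13 mm of the beam, 15 to 85 mm from the lens, fingertips 5 mm or more below it), then reset went in 4.5 mm or more. Both buttons are out (under 1.5 mm); cartons, cup and spare knob are at rest within 8 mm of their start (value of joint each of reset, stop below 0.0015 m and distance of each of carton_mid, carton_in, carton_out, cup, spare_knob from where it was at the start of the episode below 0.008 m and linear speed of each of carton_mid, carton_in, carton_out, cup, spare_knob below 0.02 m/s); the robot touches nothing.
It fails at once if a photo-eye or its reflector is touched (contact force between any of the fingers, the arm and infeed_eye above 0.5 N or contact force between any of the fingers, the arm and outfeed_eye above 0.5 N).
It fails at once if the conveyor or its belt is touched (contact force between any of the fingers, the arm and conveyor above 1 N).
It fails at once if the stop button or its box is touched (contact force between any of the fingers, the arm and stop_station above 0.5 N or value of joint stop above 0.002 m).
It fails at once if a carton, the cup or the spare knob is touched, pushed or lifted (contact force between any of the fingers, the arm and carton_mid above 0.5 N or contact force between any of the fingers, the arm and carton_in above 0.5 N or contact force between any of the fingers, the arm and carton_out above 0.5 N or contact force between any of the fingers, the arm and cup above 0.5 N or contact force between any of the fingers, the arm and spare_knob above 0.5 N or distance of any of carton_mid, carton_in, carton_out, cup, spare_knob from where it was at the start of the episode above 0.008 m).
It also fails if it takes over 53 s, if anything falls off the work surface, if the arm or the gripper's body presses on something with over 40 N, if the wrist force passes 120 N, or if a joint passes its speed limit or range.

## Robot

A 7-joint arm with a two-finger parallel gripper is mounted at the origin on the work surface. World frame = base frame: x ahead of the robot, y to its left, z up, the work surface at z = 0. Lengths are in m, angles in rad, forces in N, time in s.
With the tool pointing down it reaches from about 0.425 to 0.825 m from the base axis. Payload 3.6 kg.
Tool frame: the origin (TCP) lies where the fingers leave the gripper's body, on its centre line; the fingertips stand 73 mm ahead of it and the grasp point (between the pads) lies 54 mm ahead of it; z points along the fingers, y is the line along which they close (so a half turn about z gives the same grasp; the last joint's range is limited). The gripper opens to 85 mm and grips with 20 to 120 N. Pads are 22 mm wide; open, the fingers measure 114 mm over their backs; the gripper's body (76 mm by 85 mm) begins 54 mm behind the grasp point. The pads swing forward as they close: fully open they stand 13 mm farther back than shut.
Start: joints at [-1.284, 0.615, -0.013, 1.423, 0.008, 1.103, -0.04], TCP at [0.2, 0.618, 0.304] pointing down, gripper open.
Joint ranges: [-3.12, 3.12], [-0.3, 2.06], [-1.34, 1.32], [0.26, 2.42], [-1.36, 4.5], [0.01, 1.98], [-2.84, 2.84]. Speed limits (rad/s): [2.79, 2.79, 3.14, 3.14, 3.14, 3.14, 3.14].

## Interface

Orientations are given as a unit quaternion [x, y, z, w].
In Python, from station import arm, snapshot, camera_info, ticket gives the robot as it stands. Calls block until the motion is done:
- arm.movep(position, orientation): joint-space move of the TCP to a pose.
- arm.line_to(position, velocity=0.15, ori=None): straight line of the TCP; ori=None keeps the orientation; velocity is the mean speed in m/s.
- arm.move_j(angles): joint-space move.
- arm.move_gripper(opening, effort=None): opening from 0.0 (shut) to 1.0 (fully open); effort is the grip in N (None keeps the last); returns when the fingers have stopped.
- arm.pause(seconds).
- arm.ik(position, orientation): joint angles nearest the present ones, or None.
- snapshot(name): name is "scene" or "top" or "wrist"; returns the picture (480x640x3 uint8, blue, green, red); there is no depth.
- camera_info(name): a dict with "fx", "fy", "cx", "cy" (pixels), "dist_coeffs" ([k1, k2, p1, p2, k3] as OpenCV has them; the pictures are not rectified), "R" (3x3) and "t" (3): a world point X has camera coordinates R X + t; the wrist camera has in their place "T_tool_cam" (4x4, takes a point from camera to tool coordinates, whose origin is the TCP and whose axes are the flange's). Camera axes: x right, y down, z forward; pixel columns grow to the right and rows downward; lengths in m; the calibration is good to about 2 mm. A picture is of the moment at which its call begins: read the wrist's pose just before it. camera_info takes no time and is no camera call.
A pose or a line that the arm cannot do raises arm.MotionError and nothing moves.
- ticket.finish_job(): hands the job in; it is judged then, once.
Readings, each from a call of its own:
- arm.read_time(): time.
- arm.read_joint_positions(): joint angles.
- arm.read_dq(): joint speeds.
- arm.read_effort(): joint torques, N m.
- arm.read_tool_pos(): TCP position.
- arm.read_eef_rot(): TCP orientation.
- arm.read_ft_force(): force on the tool from outside, world axes, zero at the start.
- arm.read_wrist_torque(): the same for the moment, N m.
- arm.read_opening(): opening from 0.0 (shut) to 1.0 (fully open).
- arm.read_finger_force(): force on a finger pad.
Only numpy, scipy, OpenCV 4.12 (cv2) and the standard library are available. Lean on these libraries where they do the work, as an engineer would, in place of code of your own. Each camera call takes 0.05 s, during which the arm holds its last target. There are 200 camera calls.

## Working session

There is one attempt and no reset: what is moved stays moved. The work goes in short steps, each a Python script; the robot and the scene stay as the last script left them, time stands still between calls to the robot, and variables do not carry over. Pictures are saved under pics/ and viewed, at most 10 in all, crops included, and the job is handed in when it is done.

```bash
mkdir -p pics
python3 - <<'E'
from station import arm, snapshot, camera_info
import cv2
for n in("scene","top"):
    cv2.imwrite(f"pics/{n}0.png",snapshot(n)); c=camera_info(n); print(n,c)
print(arm.read_time(),arm.read_tool_pos(),arm.read_eef_rot())
E
```

```text
scene {'fx': 474.53171380677287, 'fy': 474.53171380677287, 'cx': 325.62414423928294, 'cy': 241.6662586034377, 'dist_coeffs': array([0.04414082, 0.        , 0.        , 0.        , 0.        ]), 'R': array([[-0.52179866,  0.85305105, -0.00548337],
       [ 0.6769995 ,  0.41018253, -0.61108262],
       [-0.51903548, -0.32257434, -0.79154783]]), 't': array([ 0.37236517, -0.22334688,  1.59684818])}
top {'fx': 532.4829878831958, 'fy': 532.4829878831958, 'cx': 316.2685866337971, 'cy': 237.2524909891124, 'dist_coeffs': array([-0.07938165,  0.        ,  0.        ,  0.        ,  0.        ]), 'R': array([[-0.06260679, -0.99803334, -0.00313814],
       [-0.97548584,  0.06185643, -0.21118985],
       [ 0.21096863, -0.0101607 , -0.97744002]]), 't': array([-0.09105118,  0.53709124,  1.40210497])}
0.1 [0.1998629  0.61796417 0.30283404] [ 1.55751088e-01  9.87795641e-01 -1.15955008e-03 -1.57467924e-04]
```

View pics/scene0.png

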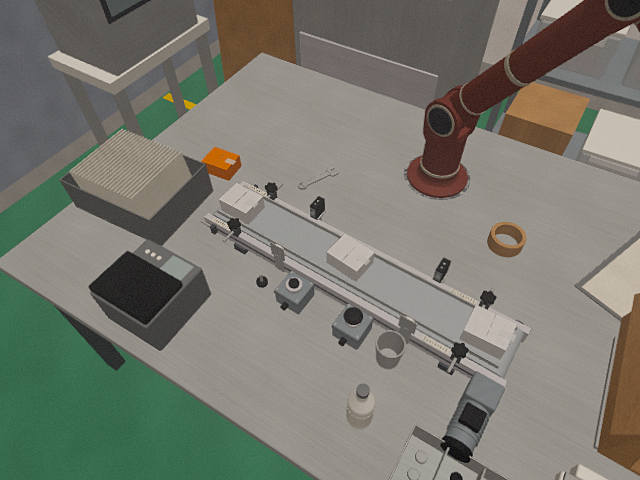

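View pics/top0.png

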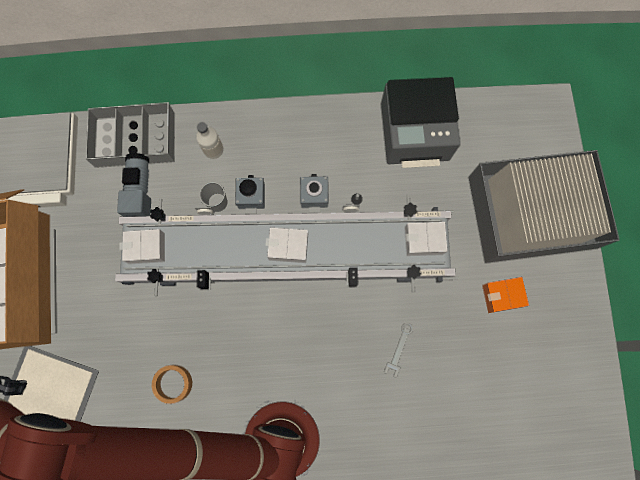

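The top view shows the infeed eye at about (353,277) and the outfeed eye at (203,279). Reset, with its bright collar, is at (314,187), and the stop mushroom is at (249,187). The cup is at (212,195) and the spare knob at (356,200). The scene view agrees: reset (294,284), stop (353,317), eyes (317,208) and (442,268).

```bash
cat > h.py <<'E'
import cv2, numpy as np
from station import camera_info
def ray(n,px):
    c=camera_info(n); K=np.array([[c['fx'],0,c['cx']],[0,c['fy'],c['cy']],[0,0,1]])
    u=cv2.undistortPoints(np.float64(px).reshape(-1,1,2),K,c['dist_coeffs']).reshape(-1,2)
    d=np.c_[u,np.ones(len(u))]@c['R']; return -c['R'].T@c['t'],d
def plane(n,px,z):
    o,d=ray(n,px); return o+d*((z-o[2])/d[:,2])[:,None]
def two(pa,pb):
    (o1,d1),(o2,d2)=ray('top',pa),ray('scene',pb); d1,d2=d1[0],d2[0]
    s=np.linalg.lstsq(np.c_[d1,-d2],o2-o1,rcond=None)[0]; a,b=o1+s[0]*d1,o2+s[1]*d2
    return (a+b)/2,np.linalg.norm(a-b)
E
python3 - <<'E'
from h import *
for n,roi in(("top",(110,165,470,295)),("scene",(200,180,540,370))):
    im=cv2.imread(f"pics/{n}0.png"); x0,y0,x1,y1=roi
    m=(im.max(2)<60).astype(np.uint8)
    k,l,s,c=cv2.connectedComponentsWithStats(m[y0:y1,x0:x1])
    print(n)
    for i in range(1,k):
        if s[i,4]>25: print(np.round(c[i]+[x0,y0],1),s[i,:5]+[x0,y0,0,0,0], plane(n,c[i]+[x0,y0],.118)[0].round(3))
    cr=im[y0:y1,x0:x1]; cv2.imwrite(f"pics/{n}c.png",cv2.resize(cr,None,fx=2.2,fy=2.2,interpolation=2))
E
```

```text
top
[130.8 176.1] [122 168  18  17 290] [0.719 0.37  0.118]
[247.4 187.3] [239 179  18  17 220] [0.666 0.052 0.118]
[313.7 186.9] [309 183  10   9  69] [ 0.655 -0.126  0.118]
[151.5 209.2] [142 191  23  30 308] [0.622 0.311 0.118]
[356.  199.3] [352 194  10  10  58] [ 0.614 -0.236  0.118]
[409.6 209.4] [404 203  13  13 120] [ 0.577 -0.377  0.118]
[413.2 271.6] [407 265  14  14 117] [ 0.41  -0.369  0.118]
[352.3 277.2] [348 268  10  19 136] [ 0.406 -0.21   0.118]
[154.8 276.1] [148 269  16  14 152] [0.44  0.302 0.118]
[202.8 279.7] [196 270  13  19 190] [0.423 0.176 0.118]
scene
[271.1 189.7] [265 183  12  17 127] [ 0.429 -0.361  0.118]
[318.3 206.5] [310 197  15  22 174] [ 0.414 -0.207  0.118]
[234.4 225.7] [227 218  14  19 158] [ 0.594 -0.368  0.118]
[214.1 229.8] [210 226  10   8  35] [ 0.634 -0.406  0.118]
[240.4 249.4] [234 245  14   9  42] [ 0.651 -0.304  0.118]
[442.7 268.2] [434 258  16  25 138] [0.429 0.179 0.118]
[261.8 282.1] [257 277  11  10  74] [ 0.705 -0.194  0.118]
[293.6 283. ] [289 279  10   9  77] [ 0.665 -0.124  0.118]
[487.  298.5] [479 291  17  18 171] [0.456 0.306 0.118]
[284.3 305.5] [281 302   8   8  40] [ 0.731 -0.107  0.118]
[352.9 315.8] [344 308  19  17 258] [0.669 0.05  0.118]
[342.2 341. ] [339 337   8   9  46] [0.739 0.061 0.118]
[458.8 351.2] [450 343  19  20 211] [0.622 0.299 0.118]
[441.7 366.9] [438 364   9   6  31] [0.677 0.281 0.118]
```

View pics/topc.png

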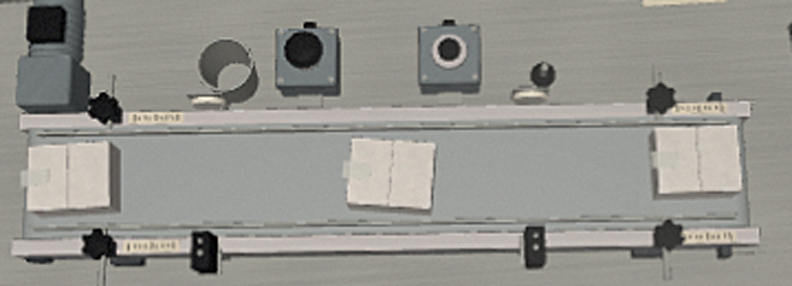

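View pics/scenec.png

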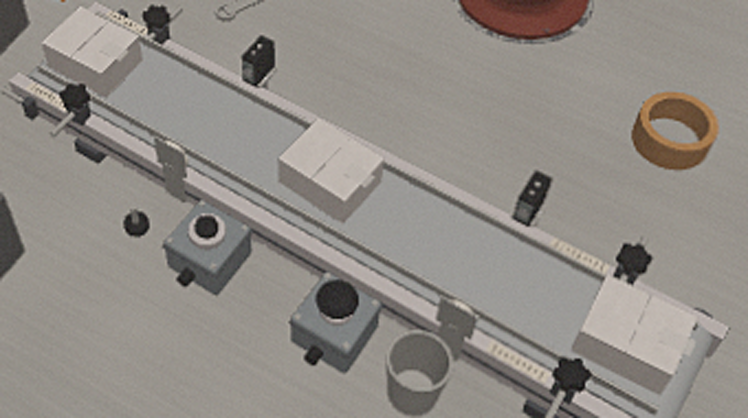

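The crops confirm this: eyes at blobs (352,277) and (203,280), reset with the white collar at (314,187), and the mushroom at (247,187). The orange carton and the cup are clear of the work points. Next I triangulate across the two views.

Run:
```python
from h import *
for nm,a,b in(("eyeI",(352.3,277.2),(318.3,206.5)),("eyeO",(202.8,279.7),(442.7,268.2)),("reset",(313.7,186.9),(293.6,283)),("stop",(247.4,187.3),(352.9,315.8)),
 ("kIn",(413.2,271.6),(271.1,189.7)),("kIf",(409.6,209.4),(234.4,225.7)),("kOn",(154.8,276.1),(487,298.5))):
    p,e=two(a,b); print(nm,p.round(4),round(e,4))
print("lens edge I",plane('top',[(348,268),(358,268)],.135).round(4),"O",plane('top',[(196,270),(206,270),(209,270)],.135).round(4))
# frame outer edges: aluminium frame top-face, columns
im=cv2.imread("pics/top0.png")
for x in(180,230,280,330,385):
    print(x,[tuple(int(v) for v in im[y,x]) for y in (208,210,212,214,216,218,220,222,224)],'|',[int(im[y,x].mean()) for y in range(262,288)])
print(plane('top',[(313.7,186.9)],.118), plane('scene',[(293.6,282)],.118))
```

```text
eyeI [ 0.4072 -0.2112  0.1095] 0.0005
eyeO [0.4242 0.1782 0.1119] 0.0008
reset [ 0.6594 -0.1269  0.1071] 0.0022
stop [0.6671 0.0509 0.1157] 0.0028
kIn [ 0.4136 -0.374   0.0967] 0.0015
kIf [ 0.5825 -0.3807  0.0978] 0.0006
kOn [0.4434 0.3071 0.1003] 0.0012
lens edge I [[ 0.428  -0.1999  0.135 ]
 [ 0.4264 -0.2255  0.135 ]] O [[0.4471 0.19   0.135 ]
 [0.4456 0.1642 0.135 ]
 [0.4451 0.1564 0.135 ]]
180 [(139, 147, 147), (136, 144, 144), (135, 144, 144), (134, 141, 142), (188, 207, 219), (133, 152, 160), (183, 206, 219), (154, 154, 151), (147, 156, 158)] | [158, 157, 156, 155, 156, 143, 127, 133, 162, 162, 132, 143, 201, 197, 170, 168, 191, 182, 123, 60, 115, 154, 152, 150, 147, 144]
230 [(141, 147, 150), (138, 145, 147), (143, 149, 151), (142, 151, 155), (177, 183, 191), (175, 181, 188), (177, 182, 187), (163, 166, 160), (87, 93, 95)] | [161, 158, 160, 157, 143, 129, 130, 162, 161, 143, 133, 196, 185, 185, 185, 187, 191, 161, 76, 88, 146, 154, 152, 150, 149, 148]
280 [(138, 147, 147), (141, 148, 151), (134, 145, 147), (174, 176, 185), (176, 178, 184), (178, 183, 192), (164, 171, 170), (142, 148, 148), (111, 114, 114)] | [163, 163, 154, 152, 171, 110, 166, 163, 149, 128, 190, 181, 182, 184, 186, 195, 184, 78, 72, 148, 152, 149, 148, 145, 146, 153]
330 [(139, 147, 149), (134, 142, 143), (137, 143, 145), (174, 180, 187), (174, 178, 188), (178, 182, 188), (153, 157, 156), (128, 136, 137), (160, 162, 159)] | [161, 158, 141, 153, 102, 165, 162, 149, 117, 193, 181, 184, 182, 187, 192, 177, 71, 81, 138, 154, 153, 149, 149, 149, 151, 148]
385 [(143, 151, 153), (143, 151, 152), (156, 161, 166), (174, 177, 184), (176, 182, 189), (158, 163, 165), (139, 143, 142), (94, 95, 98), (157, 158, 156)] | [155, 147, 142, 93, 164, 163, 142, 120, 182, 180, 181, 181, 185, 192, 173, 76, 87, 138, 153, 155, 151, 148, 146, 143, 149, 152]
[[ 0.65542685 -0.12581791  0.118     ]] [[ 0.66281972 -0.12518248  0.118     ]]
```

```bash
cat >> h.py <<'E'
Q=[np.sin(.0218),np.cos(.0218),0,0]
def wplane(c,p,q,px,z):
    from scipy.spatial.transform import Rotation as Ro
    K=np.array([[c['fx'],0,c['cx']],[0,c['fy'],c['cy']],[0,0,1]])
    u=cv2.undistortPoints(np.float64(px).reshape(-1,1,2),K,c['dist_coeffs']).reshape(-1,2)
    T=np.eye(4);T[:3,:3]=Ro.from_quat(q).as_matrix();T[:3,3]=p;T=T@c['T_tool_cam']
    d=np.c_[u,np.ones(len(u))]@T[:3,:3].T; o=T[:3,3]; return o+d*((z-o[2])/d[:,2])[:,None]
E
python3 - <<'E'
from h import *
from station import arm,snapshot
import json
arm.move_gripper(0.0)
arm.movep([.479,-.2145,.29],Q)
p,q=arm.read_tool_pos(),arm.read_eef_rot()
im=snapshot("wrist"); cv2.imwrite("pics/w1.png",im)
json.dump([list(p),list(q)],open("w1.json","w"))
print(p,q,arm.read_time(),arm.read_opening(),camera_info("wrist")['T_tool_cam'])
E
```

```text
[ 0.47949268 -0.21365143  0.28989537] [2.09373222e-02 9.99780759e-01 2.46361311e-04 2.95786314e-05] 3.9917 0.0029939253179652866 [[-9.85624094e-04 -9.57117421e-01 -2.89698588e-01  7.40192065e-02]
 [ 9.99999506e-01 -9.05659626e-04 -4.10084848e-04 -1.14209654e-03]
 [ 1.30131037e-04 -2.89698849e-01  9.57117840e-01 -7.10691067e-02]
 [ 0.00000000e+00  0.00000000e+00  0.00000000e+00  1.00000000e+00]]
```

View pics/w1.png

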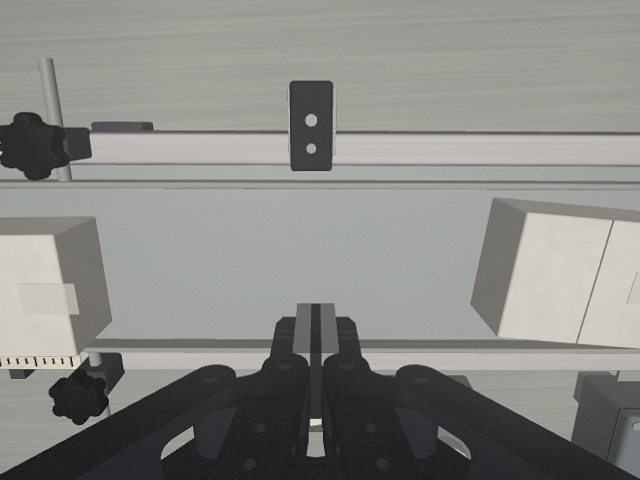

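The eye's top face spans columns 289–335 and rows 81–171, and the fingers sit at column 316, so they are nearly lined up on the beam. I'll measure the face edges and check the 45 × 22 mm size.

Run:
```python
from h import *
import json
p,q=json.load(open("w1.json")); im=cv2.imread("pics/w1.png").max(2)
print("row100",im[100,282:342]); print("row150",im[150,282:342]); print("col300",im[160:180,300],im[72:90,300])
P=wplane(camera_info("wrist"),p,q,[(290,82),(333,82),(290.5,170),(332,170),(311,170.5)],.135); print(P.round(4))
g=P[4]; ax=np.array([np.cos(.0436),-np.sin(.0436)])
print("lens mid",g, "beam pt",g[:2]+.045*ax,"now",p)
```

```text
row100 [162 164 163 163 158 142 179 134  53  57  66  65  64  64  67  67  63  67
  66  66  64  69  66  67  66  67  66  65  64  70  65  62  67  68  68  61
  69  64  67  66  66  67  64  63  66  69  69  63  65  58  76 150 179 169
 151 163 160 160 159 159]
row150 [191 194 187 191 193 184 143 171 101  56  63  67  69  63  66  70  63  65
  67  69  66  67  66  63  95 174 168 169 166 168 167 167 166 145  68  64
  65  66  68  66  68  65  64  65  65  64  70  63  60  70 118 180 171 165
 193 189 192 188 193 187]
col300 [ 65  66  64  72  65  67  70  63  63  63  53 167 184 171 176 168 171 171
 171 164] [154 155 156 159 160 156 161 167 128  67  62  67  65  69  64  65  64  69]
[[ 0.3875 -0.2235  0.135 ]
 [ 0.3884 -0.2021  0.135 ]
 [ 0.4309 -0.2259  0.135 ]
 [ 0.4318 -0.204   0.135 ]
 [ 0.4316 -0.2151  0.135 ]]
lens mid [ 0.43162522 -0.21505606  0.135     ] beam pt [ 0.47658245 -0.21701744] now [0.4794926836749206, -0.21365143468518982, 0.28989537391307024]
```

Run:
```python
from h import *
from station import arm,snapshot
import json
arm.line_to([.481,-.2165,.170],velocity=.12)
arm.pause(.2); print(arm.read_tool_pos(),arm.read_time())
arm.pause(2.1)
arm.line_to([.481,-.2165,.29],velocity=.15)
arm.movep([.4965,.176,.29],Q)
p,q=arm.read_tool_pos(),arm.read_eef_rot()
im=snapshot("wrist"); cv2.imwrite("pics/w2.png",im)
json.dump([list(p),list(q)],open("w2.json","w")); print(p,q,arm.read_time(),arm.read_ft_force())
m=(im.max(2)<85).astype(np.uint8)[40:260]
k,l,s,c=cv2.connectedComponentsWithStats(m)
for i in range(1,k):
    if s[i,4]>300: print(s[i]+[0,40,0,0,0])
```

```text
[ 0.4812967  -0.21661394  0.17063871] 5.3417
[0.49699125 0.17417416 0.29004447] [ 2.32742946e-02  9.99728924e-01 -5.75804877e-04  2.31553988e-04] 9.9 [0.67317498 0.17570863 0.59812092]
[ 294   81   43   90 3540]
[ 492  113   88   69 3845]
```

View pics/w2.png

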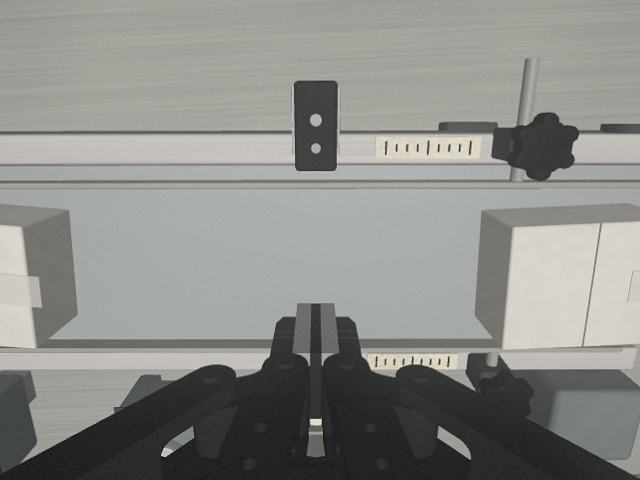

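The outfeed eye's top face is at columns 294–337 and rows 81–171, again in line with the fingers at column 316. I'll hold there, then look at the reset button from nearby.

Run:
```python
from h import *
from station import arm,snapshot
import json
p,q=json.load(open("w2.json"))
g=wplane(camera_info("wrist"),p,q,[(315.8,170.5)],.135)[0]
t=g[:2]+.049*np.array([np.cos(.0436),-np.sin(.0436)]); print("lens",g,"target",t)
assert abs(t[0]-.4955)<.01 and abs(t[1]-.176)<.007
arm.line_to([*t,.170],velocity=.12)
arm.pause(.2); print(arm.read_tool_pos(),arm.read_time())
arm.pause(2.1)
arm.line_to([*t,.29],velocity=.15)
arm.movep([.62,-.127,.29],Q); arm.pause(.3)
p,q=arm.read_tool_pos(),arm.read_eef_rot()
im=snapshot("wrist"); cv2.imwrite("pics/w3.png",im)
json.dump([list(p),list(q)],open("w3.json","w")); print(p,q,arm.read_time())
m=(im.max(2)<60).astype(np.uint8)[:300]
k,l,s,c=cv2.connectedComponentsWithStats(m)
for i in range(1,k):
    if s[i,4]>150: print(s[i],c[i],wplane(camera_info("wrist"),p,q,[c[i]],.118))
```

```text
lens [0.4493159  0.17526833 0.135     ] target [0.49826933 0.17313261]
[0.49854899 0.1732805  0.17063486] 11.25
[ 0.62012056 -0.12574989  0.29011456] [2.08653991e-02 9.99782264e-01 2.37397422e-04 6.33661385e-05] 15.8833
[162 231  33  37 366] [181.82240437 249.39344262] [[ 0.61785419 -0.20712678  0.118     ]]
[ 566  275   74   25 1400] [604.42071429 289.05428571] [[0.65467133 0.05095303 0.118     ]]
[295 283  41  17 488] [315.20696721 292.31762295] [[ 0.64911276 -0.12822895  0.118     ]]
```

View pics/w3.png

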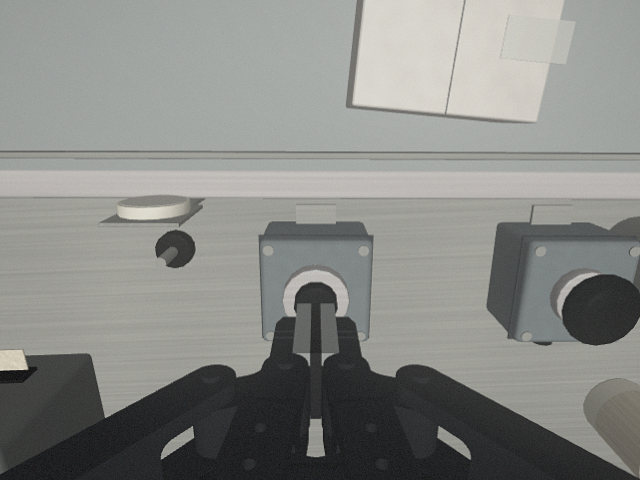

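The reset button's collar and flat top are centred at about (316,300), with the button's near edge at row 283. The lid spans columns 260–372 and rows 236–340, and the mushroom is well off to the right.

Run:
```python
from h import *
from station import arm
import json
p,q=json.load(open("w3.json")); c=camera_info("wrist")
L=wplane(c,p,q,[(260,236),(372.5,236),(262,340),(369,340)],.096); print(L.round(4),L.mean(0))
e=wplane(c,p,q,[(315.5,283)],.118)[0]; print("edge",e)
w=wplane(c,p,q,[(283,295),(349,295)],.108); print("collar",w)
t=np.r_[(L.mean(0)[:2]+e[:2]+[.014,0])/2]; print(t)
assert np.hypot(*(t-[.659,-.127]))<.008 
arm.line_to([*t,.205],velocity=.2)
f0=arm.read_ft_force()[2]
arm.line_to([*t,.193],velocity=.05); arm.pause(.2); print(arm.read_tool_pos(),arm.read_ft_force()[2]-f0)
z=.1885
while z>.1825:
    arm.line_to([*t,z],velocity=.04); arm.pause(.15); f=arm.read_ft_force()[2]-f0
    print(round(z,4),arm.read_tool_pos().round(4) if hasattr(arm.read_tool_pos(),'round') else arm.read_tool_pos(),round(f,2))
    if f>7: break
    z-=.001
arm.pause(.2)
arm.line_to([*t,.30],velocity=.15); arm.pause(.5)
print(arm.read_tool_pos(),arm.read_ft_force(),arm.read_time())
```

```text
[[ 0.6175 -0.1627  0.096 ]
 [ 0.6206 -0.0898  0.096 ]
 [ 0.6929 -0.1674  0.096 ]
 [ 0.6961 -0.0925  0.096 ]] [ 0.65676464 -0.12811158  0.096     ]
edge [ 0.64293065 -0.12778362  0.118     ]
collar [[ 0.65432858 -0.14929787  0.108     ]
 [ 0.6561578  -0.10665567  0.108     ]]
[ 0.65684764 -0.1279476 ]
[ 0.65697034 -0.12798298  0.19335457] -0.3802284518762269
0.1885 [ 0.6575 -0.1282  0.1891] 2.12
0.1875 [ 0.6574 -0.1281  0.1879] 3.16
0.1865 [ 0.6571 -0.1281  0.1868] 3.74
0.1855 [ 0.6571 -0.1281  0.1857] 3.43
0.1845 [ 0.6571 -0.1281  0.1848] 3.87
0.1835 [ 0.6571 -0.1281  0.1847] 8.43
[ 0.6568282  -0.12798485  0.29989841] [-0.75691894  0.62848307 -0.0778798 ] 21.125
```

The button bottomed out: travel stopped after about 6 mm and the force jumped to 8 N. The arm is clear again, so I'm handing in.

```bash
python3 -c "
from station import ticket; print(ticket.finish_job())"
```

```text
the job is handed in; nothing more can be done
None
```

I held the fingertips in the infeed beam and then the outfeed beam for about 2.3 s each, pressed the reset button right in (about 6 mm, 8 N), moved clear and handed the job in at about 21 s; the hand-in gave no verdict, and I took no picture afterwards to confirm the button came back out.

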